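# Count vial caps through the gate of a counting tray

### The arm

A 6-joint arm with a two-finger parallel gripper is mounted at the origin on the work surface. World frame = base frame: x ahead of the robot, y to its left, z up, the work surface at z = 0. Lengths are in m, angles in rad, forces in N, time in s.
With the tool pointing down it reaches from about 0.35 to 0.775 m from the base axis. Payload 7.3 kg.
Tool frame: the origin (TCP) lies at the very end of the fingers, on their centre line; the grasp point (between the pads) lies 19 mm behind it; z points along the fingers, y is the line along which they close (so a half turn about z gives the same grasp; the last joint's range is limited). The gripper opens to 92 mm and grips with 3 to 60 N. Pads are 19 mm wide; open, the fingers measure 130 mm over their backs; the gripper's body (75 mm by 190 mm) begins 47 mm behind the grasp point.
Start: joints at [1.151, 0.342, 1.524, -0, 1.275, -0.146], TCP at [0.142, 0.505, 0.227] pointing down, gripper open.
Joint ranges: [-2.53, 2.53], [-0.77, 2.02], [0.04, 2.7], [-1, 4.14], [0.28, 2.66], [-3.11, 3.11]. Speed limits (rad/s): [2.57, 2.57, 3.14, 3.14, 3.14, 3.14].

### API

Orientations are given as [roll, pitch, yaw] about the fixed x, y, z axes, in that order (R = Rz(yaw) Ry(pitch) Rx(roll)).
In Python, from cell import robot gives the robot as it stands. The module is installed in compiled form; this text tells all that it offers.
- The arm moves only by the tool arm_command, never from a script. Its argument "moves" is a list of rows, each a list of 3 entries, a list of its own where there are three numbers: the shift along the tool's x, y, z in m, then the turn, a rotation vector about the tool's x, y, z in rad, then the finger opening in m, from 0 to 0.0918. In form: [[[dx, dy, dz], [ax, ay, az], claw], ...]. A call has exactly 5 rows; each row is the pose to reach, as a shift and turn from the pose commanded when the call began, along the tool's axes at that moment; what a row does not reach only later rows make up. A row lasts 1/10 s, in which the tool goes at most 50 mm and 8.59 degrees, less where a joint would pass 70% of its speed; a pose out of reach is approached as far as the arm can. A call with a gripper value outside its range is refused whole. The fingers move at their own pace and stop on an object; "squeeze" is the grip in N (left out, the last holds). Time passes only in rows, so rows that repeat a pose let the fingers close, or fill a call up. It gives the time, the measured TCP pose, the force, the opening and the grip force at its end, in the units of the state.
- robot.observe(): the state, without advancing time (a new reading comes with each control period).
- robot.read_camera(name): name is "side" or "top" or "wrist"; returns the picture (420x560x3 uint8, red, green, blue); there is no depth.
- robot.camera_model(name): a dict with "fx", "fy", "cx", "cy" (pixels), "k1" (the pictures are not rectified: a ray, as slopes to the right and down, at radius r is drawn at 1 + k1 r^2 times it, then the intrinsics apply), "R" (3x3) and "t" (3): a world point X has camera coordinates R X + t. Camera axes: x right, y down, z forward; pixel columns grow to the right and rows downward; lengths in m; the calibration is good to about 2 mm. A picture is of the moment at which its call begins: read the wrist's pose just before it. camera_model takes no time and is no camera call; for the wrist camera it gives the pose at the moment of the call.
- robot.hand_in(): hands the job in; it is judged then, once.
The state is a dict: "time": time; "qpos": joint angles; "qvel": joint speeds; "joint_efforts": joint torques, N m; "tool_pos": TCP position; "tool_rot": TCP orientation; "contact_force": force on the tool from outside, world axes, zero at the start; "torque": the same for the moment, N m; "opening": finger opening in m; "grip_force": force on a finger pad.
Only numpy, scipy, OpenCV 4.12 (cv2) and the standard library are available. Lean on these libraries where they do the work, as an engineer would, in place of code of your own. Each camera call takes 0.05 s, during which the arm holds its last target. There are 200 camera calls.

### The job

Sweep the three loose black screw caps across the white counting tray with the fingertips and push them, one at a time, through the narrow gate in its rim so that each slides down into the collecting slot behind it. Only slide the caps: never pick or lift them. Leave the vial, the jar and the beaker standing where they are.

Things in the scene. Friction and masses are not known exactly. Their poses are not given: they have to be found in the camera images.
- tray: white counting tray, fixed to the bench. Origin on the bench under the middle of the deck; x points towards the gate, y to the left seen along x, z up. The flat deck is 56 mm above the bench and spans x -119 to 94 mm, y -110 to 110 mm inside a rim 14 mm high and 6 mm thick (the rim's top is 70 mm above the bench). The rim across the x = 94 to 100 mm side has the gate, the only opening
- gate (a point): middle of the gate at deck height, half-way through the rim's thickness (97 mm along the tray's x, y = 0). The gate is a gap 38 mm wide in the rim, open at the top. In the gap the deck ends 5 mm before this point (x = 92 mm) and the chute begins. Axes as the tray's
- slot (a point): middle of the collecting slot, on the surface of its sloping floor (x = 142 mm, y = 0, 30 mm above the bench). The slot is a straight open-topped channel behind the gate, 44 mm wide; its floor is a slippery polished steel chute that falls 52 mm from the deck's edge at x = 92 mm to the end wall at x = 192 mm; its side walls are 6 mm thick and as high as the rim. All three caps find room in it one behind the other. Axes as the tray's (level)
- cap_a: one of three identical loose black screw caps, a flat disc 28 mm in diameter and 11 mm thick, about 15 g, lying flat on the tray's deck; the origin is its centre (61.5 mm above the bench at the start), z along its axis. Pushed until its centre is about 10 mm past the chute's top edge, it tips onto the chute and slides down by itself
- cap_b: one of three identical loose black screw caps, a flat disc 28 mm in diameter and 11 mm thick, about 15 g, lying flat on the tray's deck; the origin is its centre (61.5 mm above the bench at the start), z along its axis. Pushed until its centre is about 10 mm past the chute's top edge, it tips onto the chute and slides down by itself
- cap_c: one of three identical loose black screw caps, a flat disc 28 mm in diameter and 11 mm thick, about 15 g, lying flat on the tray's deck; the origin is its centre (61.5 mm above the bench at the start), z along its axis. Pushed until its centre is about 10 mm past the chute's top edge, it tips onto the chute and slides down by itself
- vial: amber glass vial with a white cap, 24 mm in diameter, 45 mm tall, standing loose on the deck in one of the two corners beside the gate; origin at the centre of its underside, z up
- jar: small white jar with a blue lid, 28 mm in diameter, 40 mm tall, standing loose on the deck in the other corner beside the gate; origin at the centre of its underside, z up
- beaker: glass beaker, 60 mm in diameter, 70 mm tall, standing loose on the bench to the left (+y side) of the tray; origin at the centre of its underside, z up

How it is judged:
By the outcome, as a careful person would: the job done as asked, in the order asked, and still so for the second after the job is handed in, with the robot touching nothing.
It also fails if it takes over 67 s, if anything falls off the work surface, if the arm or the gripper's body presses on something with over 40 N, if the wrist force passes 120 N, or if a joint passes its speed limit or range.

## Working session

There is one attempt and no reset: what is moved stays moved. The work goes in short steps, Python scripts to look and compute and a tool call to move; the robot and the scene stay as the last step left them, time stands still between calls to the robot, and variables do not carry over. Pictures are saved under pics/ and viewed, at most 10 in all, crops included, and the job is handed in when it is done.

Besides the shell and the picture viewer there is one more tool, called after ">>>" as a command line: name --argument value ..., lists and objects as JSON in quotes. arm_command: Moves the arm, as the interface text tells. Its arguments: {"type":"object","properties":{"moves":{"type":"array"},"squeeze":{"type":"number"}},"required":["moves"]}

```bash
ls; mkdir -p pics
cat > h.py <<'E'
import numpy as np, cv2
from cell import robot
def snap(name,fn):
    m=robot.camera_model(name); im=robot.read_camera(name)
    cv2.imwrite('pics/'+fn,cv2.cvtColor(im,cv2.COLOR_RGB2BGR)); return im,m
def K(m): return np.array([[m['fx'],0,m['cx']],[0,m['fy'],m['cy']],[0,0,1.]]),np.array([m['k1'],0,0,0.])
def ray(m,uv,z):
    k,d=K(m); p=cv2.undistortPoints(np.array(uv,float).reshape(-1,1,2),k,d).reshape(-1,2)
    R=np.array(m['R']); t=np.array(m['t']); c=-R.T@t
    w=np.c_[p,np.ones(len(p))]@R
    return c+w*((z-c[2])/w[:,2])[:,None]
def proj(m,X):
    k,d=K(m); return cv2.projectPoints(np.array(X,float).reshape(-1,1,3),cv2.Rodrigues(np.array(m['R'],float))[0],np.array(m['t'],float),k,d)[0].reshape(-1,2)
E
python3 - <<'E'
from h import *
s=robot.observe(); print(s)
for n in['top','side']:
    im,m=snap(n,n+'0.png'); R=np.array(m['R']); print(n,-R.T@np.array(m['t']),R[2],m['fx'])
E
```

```text
pics
{'time': 0.0, 'qpos': array([ 1.15100054e+00,  3.42732726e-01,  1.52503642e+00,  3.25473712e-06,
        1.27537770e+00, -1.46059272e-01]), 'qvel': array([-9.46192249e-04,  2.10117149e-04, -5.13006555e-04,  8.16401835e-05,
       -1.22522767e-03, -2.44286496e-03]), 'joint_efforts': array([-3.27432990e-04, -4.31254399e+01, -2.44220710e+01,  7.16917310e-02,
        5.59974660e-02, -1.02032270e-04]), 'tool_pos': array([0.14176233, 0.5050725 , 0.226033  ]), 'tool_rot': array([-3.14005547e+00, -2.29276487e-04,  2.86785501e+00]), 'contact_force': array([-0.82735105,  0.25585935,  0.32724466]), 'torque': array([-0.00890848, -0.02191869, -0.01980847]), 'grip_force': 0.0, 'opening': 0.09178250218157823}
top [0.45845503 0.0712916  0.76414229] [ 0.1563188   0.01070637 -0.98764862] 384.1910330713751
side [ 0.28288715 -0.30896293  0.48950206] [ 0.44814982  0.63013394 -0.634108  ] 420.6256142507961
```

View pics/top0.png

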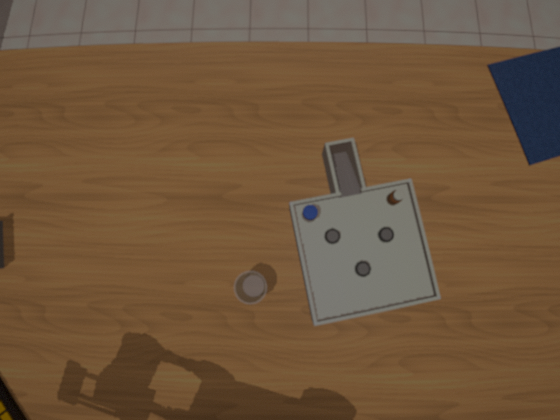

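View pics/side0.png

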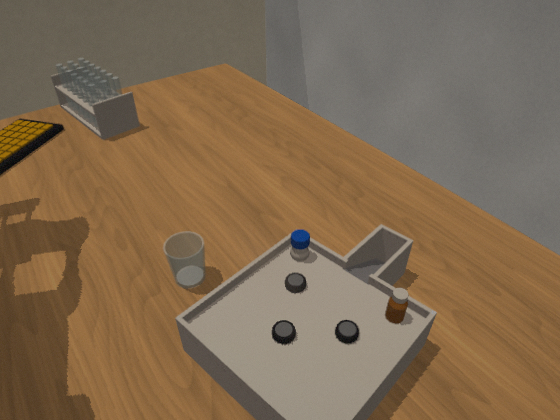

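The top view shows the tray's outer corners near (290,203), (411,180), (439,298) and (316,324). The caps are at (332,236), (386,235) and (363,269), the jar at (310,212), the vial at (396,197), and the beaker at (251,287). The side view agrees with this.

```bash
cat > meas.py <<'E'
from h import *
def blobs(im,m,name,k=3):
    g=cv2.cvtColor(im,cv2.COLOR_RGB2HSV)
    return g
E
python3 - <<'E'
from h import *
for n,seeds in (('top',[(332,236),(386,235),(363,269)]),('side',[(295,283),(347,331),(284,331)])):
    im=cv2.imread(f'pics/{n}0.png'); m=robot.camera_model(n)
    hsv=cv2.cvtColor(im,cv2.COLOR_BGR2HSV)
    mk=((hsv[...,2]<(115 if n=='top' else 95))&(hsv[...,1]<90)).astype(np.uint8)
    c,l,st,ce=cv2.connectedComponentsWithStats(mk)
    for s in seeds:
        i=l[s[1],s[0]]; print(n,s,st[i],ce[i], ray(m,[ce[i]],.064).round(4))
    if n=='top':
        wm=((hsv[...,1]<70)&(hsv[...,2]>110)).astype(np.uint8)
        wm=cv2.morphologyEx(wm,cv2.MORPH_OPEN,np.ones((5,5)))
        c,l,st,ce=cv2.connectedComponentsWithStats(wm); i=l[250,350]; print(st[i])
        px=np.array([(290,203),(411,180),(439,298),(316,324)],float)
        g=cv2.cvtColor(im,cv2.COLOR_BGR2GRAY)
        p2=cv2.cornerSubPix(g,px.astype(np.float32).reshape(-1,1,2),(4,4),(-1,-1),(3,30,.01)).reshape(-1,2)
        print(p2)
        W=ray(m,p2,.070)[:,:2]; print(W)
        T=np.array([[.1,.116],[.1,-.116],[-.125,-.116],[-.125,.116]])
        # rigid fit
        a=T-T.mean(0); b=W-W.mean(0)
        th=np.arctan2((a[:,0]*b[:,1]-a[:,1]*b[:,0]).sum(),(a*b).sum())
        R=np.array([[np.cos(th),-np.sin(th)],[np.sin(th),np.cos(th)]]); o=W.mean(0)-R@T.mean(0)
        print('th',th,'o',o,'res',W-(T@R.T+o))
        np.savez('tray.npz',th=th,o=o)
        for s in seeds:
            i=0
        cen=ray(m,[(332.5,236),(386,235),(363,269)],.0615)[:,:2]; print('caps tray',(cen-o)@R)
        for z,p in((.096,(310,212)),(.101,(399,195)),(.06,(393,199))): print(p,(ray(m,[p],z)[:,:2]-o)@R)
        ms=robot.camera_model('side'); 
        cs=ray(ms,[(295,282),(347,331),(284,331)],.0615)[:,:2]; print('caps side',(cs-o)@R)
        X=[[*(R@np.array(t)+o),.07] for t in T]; print(proj(ms,X))
        gp=R@np.array([.097,0])+o; print('gate',gp, 'rad',np.hypot(*(R@np.array([-.119,0])+o)),np.hypot(*gp))
E
```

```text
top (332, 236) [324 227  17  18 245] [332.         235.73061224] [[ 0.519 -0.012  0.064]]
top (386, 235) [377 226  18  18 250] [385.528 234.248] [[ 0.5222 -0.1105  0.064 ]]
top (363, 269) [354 260  18  18 262] [362.41603053 268.2519084 ] [[ 0.4603 -0.0666  0.064 ]]
[  299   185   133   134 11891]
[[289.35797 202.05034]
 [411.      180.     ]
 [435.68475 296.65723]
 [314.11487 324.77267]]
[[ 0.57978095  0.06626211]
 [ 0.62315175 -0.16037532]
 [ 0.40975409 -0.19699401]
 [ 0.36109719  0.02140076]]
th 0.19542954765657003 o [ 0.50570805 -0.06499927] res [[-0.00149774 -0.00194928]
 [-0.00317853 -0.00100298]
 [ 0.00414079  0.00607061]
 [ 0.00053548 -0.00311835]]
caps tray [[ 0.02279552  0.04829299]
 [ 0.00591806 -0.04902042]
 [-0.0464262   0.00603312]]
(310, 212) [[0.06949767 0.08315709]]
(399, 195) [[ 0.06903718 -0.07707202]]
(393, 199) [[ 0.06923266 -0.07770712]]
caps side [[ 0.02531749  0.05093267]
 [ 0.00940343 -0.04739891]
 [-0.04250299  0.00831462]]
[[295.80276862 228.9626397 ]
 [435.92072371 313.11307627]
 [321.2716411  454.10935711]
 [173.68978996 317.13984086]]
gate [ 0.60086159 -0.04616304] rad 0.3988272529968877 0.6026322923254374
side (295, 283) [285 273  22  20 353] [295.2266289  282.61189802] [[ 0.5189 -0.0129  0.064 ]]
side (347, 331) [335 320  24  24 453] [346.82560706 331.39514349] [[ 0.5222 -0.1111  0.064 ]]
side (284, 331) [272 320  24  25 462] [283.52380952 331.83982684] [[ 0.4602 -0.0672  0.064 ]]
```

```bash
python3 -c "
import cv2
a=cv2.imread('pics/top0.png')[130:335,230:450]
cv2.imwrite('pics/crop.png',cv2.resize(a,None,fx=2.9,fy=2.9,interpolation=2))"
```

```text
(no output)
```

View pics/crop.png

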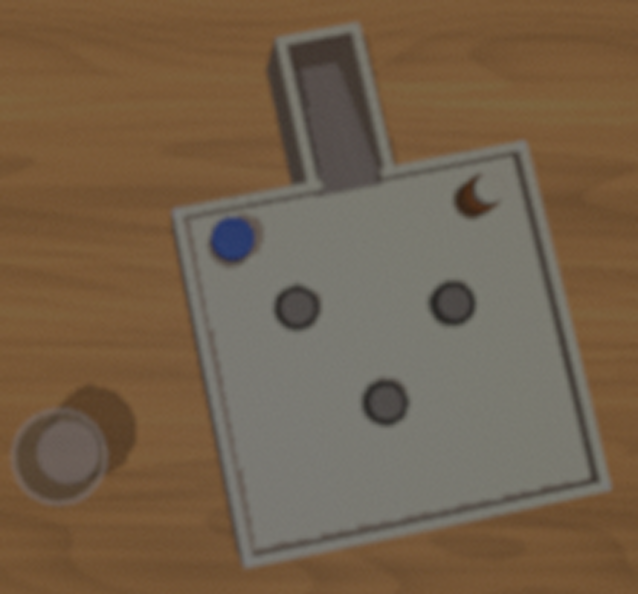

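The crop shows the tray's outer corners at crop (173,210), (526,142), (611,488) and (247,568), and the slot's end corners at (276,41) and (358,24). I'll refit the tray from these.

Run:
```python
from h import *
m=robot.camera_model('top')
c=np.array([(173,210),(526,142),(611,488),(247,568),(276,41),(358,24)],float)
p=(c+.5)/2.9-.5+[230,130]
W=ray(m,p,.070)[:,:2]
T=np.array([[.1,.116],[.1,-.116],[-.125,-.116],[-.125,.116],[.198,.028],[.198,-.028]])
a=T-T.mean(0); b=W-W.mean(0)
th=np.arctan2((a[:,0]*b[:,1]-a[:,1]*b[:,0]).sum(),(a*b).sum())
R=np.array([[np.cos(th),-np.sin(th)],[np.sin(th),np.cos(th)]]); o=W.mean(0)-R@T.mean(0)
print('th',th,'o',o,'res',(W-(T@R.T+o)).round(4))
np.savez('tray.npz',th=th,o=o)
g=(np.array([(322,187),(381,181)])+.5)/2.9-.5+[230,130]
print('gate edges',(ray(m,g,.063)[:,:2]-o)@R)
print('caps',(np.array([(.519,-.012),(.5222,-.1108),(.4602,-.0669)])-o)@R)
for z,q in((.096,(310,212)),(.101,(399,195))): print(q,(ray(m,[q],z)[:,:2]-o)@R)
print('beaker',(ray(m,[(250,287)],.035)[:,:2]-o)@R)
print('start', (np.array([.142,.505])-o)@R)
```

```text
th 0.20571803476699682 o [ 0.50489243 -0.06734931] res [[ 0.0006 -0.0003]
 [-0.0007 -0.0001]
 [ 0.0012  0.0009]
 [ 0.001  -0.0006]
 [-0.0014 -0.0005]
 [-0.0007  0.0006]]
gate edges [[ 0.09753888  0.01860343]
 [ 0.09388677 -0.0195579 ]]
caps [[ 0.02511632  0.05130049]
 [ 0.00806696 -0.04606993]
 [-0.04365829  0.00956917]]
(310, 212) [[0.071628   0.08457156]]
(399, 195) [[ 0.06951905 -0.07564433]]
beaker [[-0.03692848  0.21814874]]
start [-0.23832683  0.63440915]
```

```bash
cat > plan.py <<'E'
# usage: plan.py yaw_tray_deg  x,y,z(mm, tray frame) ...  -> tool-frame shifts and az from current pose
import sys; from h import *
from scipy.spatial.transform import Rotation as Ro
d=np.load('tray.npz'); th=float(d['th']); o=d['o']; c,s=np.cos(th),np.sin(th); R2=np.array([[c,-s],[s,c]])
st=robot.observe(); p=st['tool_pos']; Rt=Ro.from_euler('xyz',st['tool_rot']).as_matrix()
q=(p[:2]-o)@R2*1e3
yaw=np.arctan2(Rt[1,0],Rt[0,0])
print('t',round(st['time'],2),'tray pos',q.round(1),'z',(p[2]*1e3).round(1),'yaw',np.degrees(yaw-th).round(1),'q',st['qpos'].round(2),'F',st['contact_force'].round(1))
if len(sys.argv)>1:
    dy=np.radians(float(sys.argv[1]))+th-yaw; dy=(dy+np.pi)%(2*np.pi)-np.pi
    print('az',round(-dy,3), 'rpy',st['tool_rot'].round(4))
for a in sys.argv[2:]:
    x,y,z=map(float,a.split(',')); w=np.r_[R2@np.array([x,y])/1e3+o,z/1e3]
    print(a,'->',(Rt.T@(w-p)).round(4))
E
python3 plan.py 180 -100,250,200 -30,130,180 -76,9.5,140
```

```text
t 0.1 tray pos [-238.5  634.6] z 226.1 yaw 152.5 q [ 1.15  0.34  1.52  0.    1.28 -0.15] F [0.3 0.2 0.8]
az -0.479 rpy [-3.1403e+00 -2.0000e-04  2.8678e+00]
-100,250,200 -> [-0.3003 -0.2773  0.0264]
-30,130,180 -> [-0.4178 -0.3514  0.0465]
-76,9.5,140 -> [-0.4326 -0.4795  0.0867]
```

>>> arm_command --moves '[[[-0.035,-0.032,0],[0,0,-0.1],0.014],[[-0.07,-0.064,0],[0,0,-0.2],0.014],[[-0.105,-0.096,0],[0,0,-0.3],0.014],[[-0.14,-0.128,0],[0,0,-0.4],0.014],[[-0.175,-0.16,0],[0,0,-0.479],0.014]]'

```text
time: 0.6
tool_pos: [0.2675, 0.3024, 0.2265]
tool_rot: [-3.141, -0.0, -2.932]
contact_force: [1.7, -0.1, 0.6]
opening: 0.0563
grip_force: 0.0
```

```bash
python3 plan.py 180 -60,200,180 -76,9.5,140 -76,9.5,80
```

```text
t 0.6 tray pos [-156.8  410.4] z 226.5 yaw -179.8 q [ 0.66  0.12  1.82 -0.    1.2  -1.12] F [ 1.7 -0.1  0.6]
az 0.004 rpy [-3.1415e+00 -1.0000e-04 -2.9319e+00]
-60,200,180 -> [-0.096  -0.2108  0.0466]
-76,9.5,140 -> [-0.0792 -0.4012  0.0866]
-76,9.5,80 -> [-0.0792 -0.4012  0.1466]
```

>>> arm_command --moves '[[[-0.022,-0.045,0.01],[0,0,0],0.014],[[-0.044,-0.09,0.02],[0,0,0],0.014],[[-0.066,-0.135,0.03],[0,0,0],0.014],[[-0.085,-0.18,0.04],[0,0,0],0.014],[[-0.085,-0.225,0.05],[0,0,0],0.014]]'

```text
time: 1.1
tool_pos: [0.3983, 0.0994, 0.1764]
tool_rot: [-3.142, 0.002, -2.937]
contact_force: [0.5, 0.3, 0.4]
opening: 0.017
grip_force: 0.0
```

>>> arm_command --moves '[[[0,-0.045,0.01],[0,0,0],0.014],[[0.004,-0.09,0.02],[0,0,0],0.014],[[0.006,-0.135,0.03],[0,0,0],0.014],[[0.006,-0.176,0.04],[0,0,0],0.014],[[0.006,-0.176,0.04],[0,0,0],0.014]]'

```text
time: 1.6
tool_pos: [0.4265, -0.0764, 0.1355]
tool_rot: [-3.141, -0.001, -2.941]
contact_force: [-0.3, 0.9, -0.1]
opening: 0.0141
grip_force: 0.0
```

```bash
python3 plan.py 180 -76,9.5,80 -76,9.5,59.5
python3 - <<'E'
from h import *
snap('wrist','w1.png')
E
```

```text
t 1.6 tray pos [-78.6   7.2] z 135.5 yaw -180.3 q [-0.35  0.28  1.9  -0.    0.96 -2.12] F [-0.3  0.9 -0.1]
az -0.006 rpy [-3.1413e+00 -1.1000e-03 -2.9415e+00]
-76,9.5,80 -> [-0.0026  0.0024  0.0555]
-76,9.5,59.5 -> [-0.0026  0.0024  0.076 ]
```

View pics/w1.png

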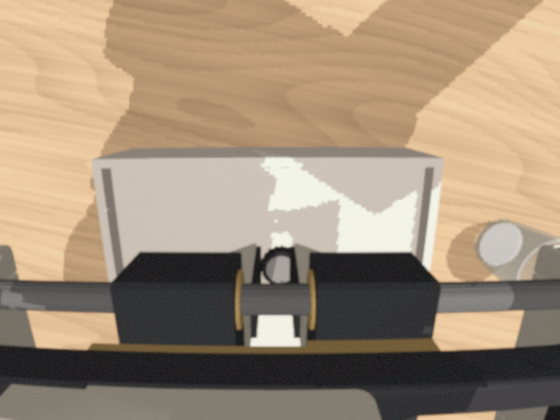

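The wrist view shows cap C at (277,266), directly ahead of the fingertip gap, with the tray behind it. I'll lower here and push.

>>> arm_command --moves '[[[-0.0025,0.0024,0.025],[0,0,-0.006],0.014],[[-0.0025,0.0024,0.05],[0,0,-0.006],0.014],[[-0.0025,0.0024,0.065],[0,0,-0.006],0.014],[[-0.0025,0.0024,0.075],[0,0,-0.006],0.014],[[-0.0025,0.0024,0.0755],[0,0,-0.006],0.014]]'

```text
time: 2.15
tool_pos: [0.4275, -0.0685, 0.0605]
tool_rot: [3.14, -0.002, -2.929]
contact_force: [-0.3, -0.4, 0.5]
opening: 0.0141
grip_force: 0.0
```

```bash
python3 plan.py 180 -66,9.5,60 50,0,60 81,0,60
```

```text
t 2.15 tray pos [-76.   14.7] z 60.5 yaw -179.6 q [-0.34  0.41  1.98  0.    0.75 -2.12] F [-0.3 -0.4  0.5]
az 0.007 rpy [ 3.1402e+00 -1.8000e-03 -2.9293e+00]
-66,9.5,60 -> [-0.01   -0.0053  0.0005]
50,0,60 -> [-0.1259 -0.0156  0.0002]
81,0,60 -> [-0.1569 -0.0158  0.0002]
```

>>> arm_command --moves '[[[0,-0.0053,0],[0,0,0],0.014],[[0,-0.0053,0],[0,0,0],0.014],[[0,-0.0053,0],[0,0,0],0.014],[[0,-0.0053,0],[0,0,0],0.014],[[0,-0.0053,0],[0,0,0],0.014]]'

```text
time: 2.65
tool_pos: [0.4294, -0.0747, 0.0615]
tool_rot: [-3.141, 0.001, -2.93]
contact_force: [-0.1, 0.4, 0.4]
opening: 0.014
grip_force: 0.0
```

```bash
python3 plan.py 180 -66,9.5,60 50,0,60 81,0,60
```

```text
t 2.65 tray pos [-75.4   8.2] z 61.5 yaw -179.7 q [-0.35  0.41  1.97  0.    0.76 -2.13] F [-0.1  0.4  0.4]
az 0.005 rpy [-3.1414e+00  6.0000e-04 -2.9305e+00]
-66,9.5,60 -> [-0.0094  0.0013  0.0015]
50,0,60 -> [-0.1253 -0.0089  0.0016]
81,0,60 -> [-0.1563 -0.009   0.0016]
```

>>> arm_command --moves '[[[-0.012,0,0.0015],[0,0,0.005],0.014],[[-0.024,-0.001,0.0015],[0,0,0.005],0.014],[[-0.036,-0.002,0.0015],[0,0,0.005],0.014],[[-0.048,-0.003,0.0015],[0,0,0.005],0.014],[[-0.06,-0.004,0.0015],[0,0,0.005],0.014]]'

```text
time: 3.15
tool_pos: [0.4901, -0.0658, 0.0596]
tool_rot: [-3.142, 0.0, -2.936]
contact_force: [-0.4, -0.3, 0.6]
opening: 0.0142
grip_force: 0.1
```

>>> arm_command --moves '[[[-0.012,-0.001,0],[0,0,0],0.014],[[-0.024,-0.002,0],[0,0,0],0.014],[[-0.036,-0.003,0],[0,0,0],0.014],[[-0.048,-0.004,0],[0,0,0],0.014],[[-0.055,-0.005,0],[0,0,0],0.014]]'

```text
time: 3.65
tool_pos: [0.5451, -0.0593, 0.0596]
tool_rot: [-3.141, 0.001, -2.935]
contact_force: [-0.8, -0.5, 0.1]
opening: 0.0137
grip_force: 0.1
```

```bash
python3 plan.py 180 50,0,60 81,0,60
python3 - <<'E'
from h import *
im,m=snap('top','t1.png')
cv2.imwrite('pics/t1c.png',cv2.resize(cv2.cvtColor(im,cv2.COLOR_RGB2BGR)[130:335,230:450],None,fx=2.9,fy=2.9,interpolation=2))
E
```

```text
t 3.65 tray pos [41.  -0.3] z 59.6 yaw -180.0 q [-0.25  0.57  1.67  0.    0.9  -2.03] F [-0.8 -0.5  0.1]
az 0.001 rpy [-3.1415e+00  8.0000e-04 -2.9352e+00]
50,0,60 -> [-0.009   0.0003 -0.0004]
81,0,60 -> [-0.04    0.0003 -0.0004]
```

View pics/t1c.png

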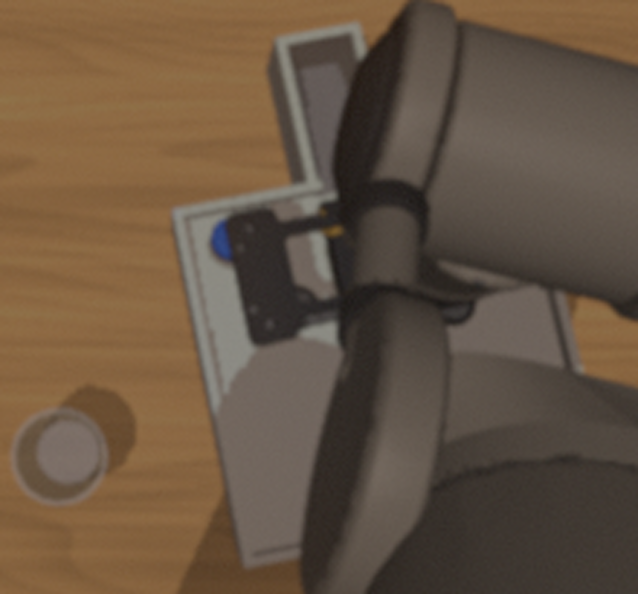

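The top view is blocked by the arm. I'll check the side camera instead.

Run:
```python
from h import *
im,m=snap('side','s1.png')
cv2.imwrite('pics/s1c.png',cv2.resize(cv2.cvtColor(im,cv2.COLOR_RGB2BGR)[190:420,160:450],None,fx=2.5,fy=2.5))
```

```text
(no output)
```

View pics/s1c.png

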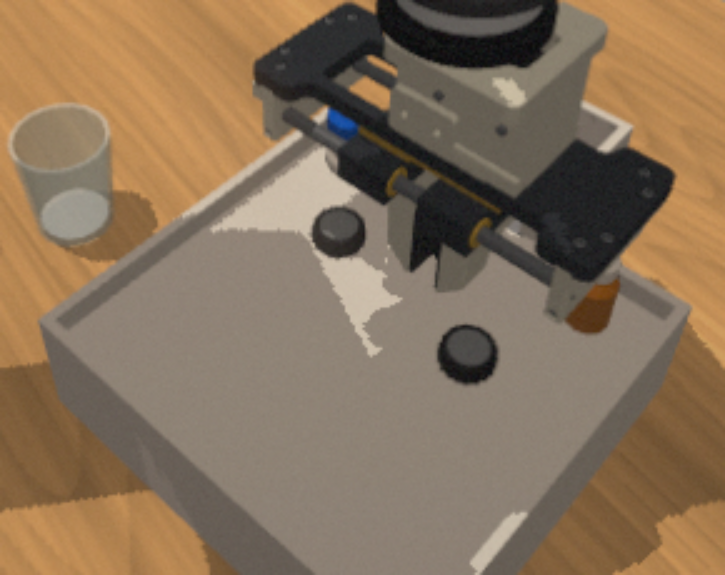

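The side view shows the fingers mid-tray with cap C hidden ahead of them. Caps A (crop 338,231) and B (467,353), the vial and the jar are undisturbed, so I'll finish the push.

>>> arm_command --moves '[[[-0.01,0.0003,0],[0,0,0],0.014],[[-0.02,0.0003,0],[0,0,0],0.014],[[-0.03,0.0003,0],[0,0,0],0.014],[[-0.04,0.0003,0],[0,0,0],0.014],[[-0.042,0.0003,0],[0,0,0],0.014]]'

```text
time: 4.25
tool_pos: [0.5861, -0.0506, 0.0597]
tool_rot: [-3.141, 0.001, -2.935]
contact_force: [0.0, 0.2, -0.6]
opening: 0.0138
grip_force: 0.0
```

```bash
python3 plan.py 180
python3 - <<'E'
from h import *
im,m=snap('side','s2.png')
cv2.imwrite('pics/s2c.png',cv2.resize(cv2.cvtColor(im,cv2.COLOR_RGB2BGR)[190:420,160:450],None,fx=2.5,fy=2.5))
E
```

```text
t 4.25 tray pos [82.9 -0.1] z 59.7 yaw -179.9 q [-0.22  0.63  1.55  0.    0.96 -1.99] F [ 0.   0.2 -0.6]
az 0.001 rpy [-3.1413e+00  1.1000e-03 -2.9350e+00]
```

View pics/s2c.png

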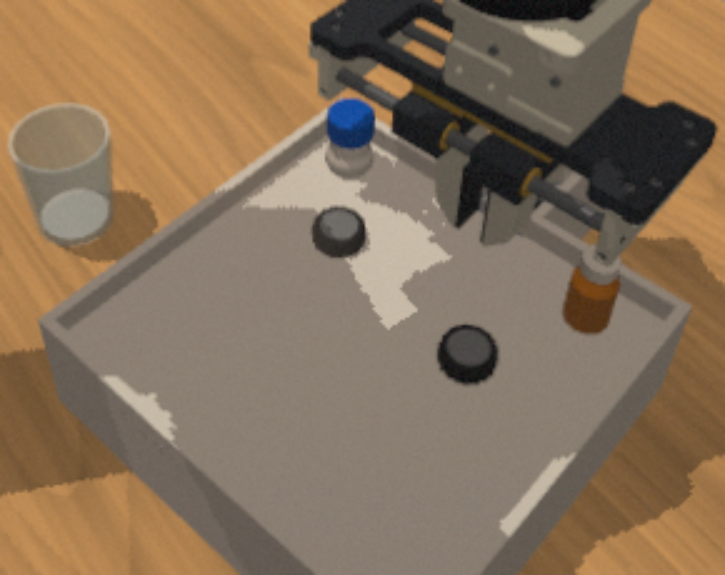

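The fingers are at the rim with no contact force. A, B, the vial and the jar are unmoved. I'll lift, turn and go behind cap A.

>>> arm_command --moves '[[[0.015,0,-0.01],[0,0,0],0.014],[[0.03,0,-0.04],[0,0,0.1],0.014],[[0.045,0.01,-0.06],[0,0,0.24],0.014],[[0.055,0.03,-0.06],[0,0,0.38],0.014],[[0.058,0.05,-0.06],[0,0,0.52],0.014]]'

```text
time: 4.8
tool_pos: [0.5167, -0.0137, 0.1205]
tool_rot: [3.142, 0.001, 2.821]
contact_force: [-0.7, 0.7, 0.1]
opening: 0.0139
grip_force: 0.0
```

```bash
python3 plan.py 90 25,79,110;  python3 - <<'E'
from h import *
im,m=snap('side','s3.png')
hsv=cv2.cvtColor(im,cv2.COLOR_RGB2HSV)
cv2.imwrite('pics/s3c.png',cv2.resize(cv2.cvtColor(im,cv2.COLOR_RGB2BGR)[190:420,160:450],None,fx=2.5,fy=2.5))
E
```

```text
t 4.8 tray pos [22.5 50.1] z 120.5 yaw 149.8 q [-0.17  0.44  1.7  -0.    1.01 -1.42] F [-0.7  0.7  0.1]
az 1.044 rpy [3.1415e+00 7.0000e-04 2.8207e+00]
25,79,110 -> [0.0123 0.0262 0.0105]
```

View pics/s3c.png

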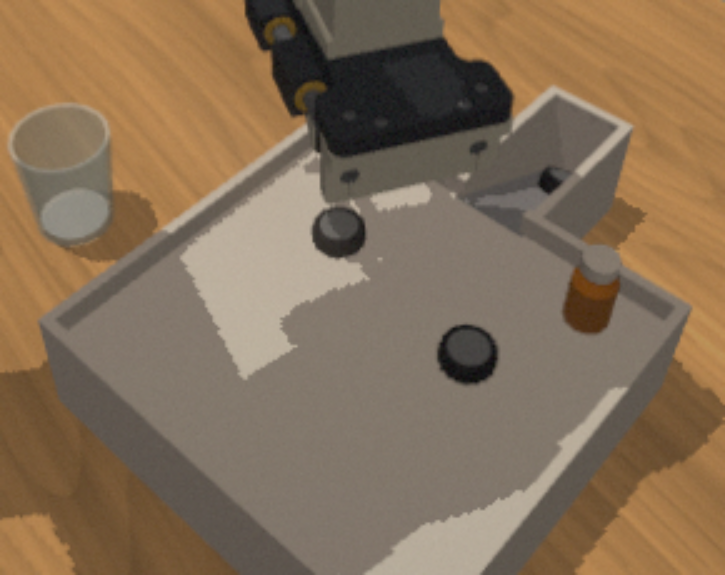

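Cap C is down in the slot (crop 553,180). Next is cap A.

>>> arm_command --moves '[[[0.006,0.013,0.0],[0,0,0.14],0.014],[[0.0123,0.0262,0.0],[0,0,0.28],0.014],[[0.0123,0.0262,0.0],[0,0,0.42],0.014],[[0.0123,0.0262,0.0],[0,0,0.56],0.014],[[0.0123,0.0262,0.0],[0,0,0.7],0.014]]'

```text
time: 5.35
tool_pos: [0.514, 0.0149, 0.1197]
tool_rot: [-3.141, -0.0, 2.124]
contact_force: [0.4, 0.3, -0.4]
opening: 0.0143
grip_force: 0.0
```

>>> arm_command --moves '[[[0,0,0],[0,0,0.14],0.014],[[0,0,0],[0,0,0.28],0.014],[[0,0,0],[0,0,0.344],0.014],[[0,0,0],[0,0,0.344],0.014],[[0,0,0],[0,0,0.344],0.014]]'

```text
time: 5.85
tool_pos: [0.514, 0.0148, 0.1197]
tool_rot: [-3.141, -0.0, 1.787]
contact_force: [1.4, -0.2, -0.3]
opening: 0.0137
grip_force: 0.0
```

```bash
python3 plan.py 90 25,79,70 25,79,59.5
```

```text
t 5.85 tray pos [25.7 78.6] z 119.7 yaw 90.6 q [-0.12  0.44  1.7  -0.    1.   -0.34] F [ 1.4 -0.2 -0.3]
az 0.01 rpy [-3.1415 -0.      1.7866]
25,79,70 -> [ 0.0004 -0.0007  0.0497]
25,79,59.5 -> [ 0.0004 -0.0007  0.0602]
```

>>> arm_command --moves '[[[0.001,-0.0007,0.02],[0,0,0.01],0.014],[[0.001,-0.0007,0.04],[0,0,0.01],0.014],[[0.001,-0.0007,0.052],[0,0,0.01],0.014],[[0.001,-0.0007,0.06],[0,0,0.01],0.014],[[0.001,-0.0007,0.06],[0,0,0.01],0.014]]'

```text
time: 6.35
tool_pos: [0.5127, 0.0159, 0.0589]
tool_rot: [-3.14, -0.001, 1.775]
contact_force: [-0.8, 0.3, -0.1]
opening: 0.0141
grip_force: 0.0
```

```bash
python3 plan.py 90 25,79,59.5 25,21.6,59.5
```

```text
t 6.35 tray pos [24.6 79.9] z 58.9 yaw 89.9 q [-0.12  0.52  1.77  0.    0.85 -0.32] F [-0.8  0.3 -0.1]
az -0.002 rpy [-3.1399e+00 -6.0000e-04  1.7745e+00]
25,79,59.5 -> [-0.0009  0.0004 -0.0006]
25,21.6,59.5 -> [-0.0583  0.0005 -0.0007]
```

Push A along −y to y ≈ 0, then back off and lift.

>>> arm_command --moves '[[[-0.012,0.0005,-0.0005],[0,0,0],0.014],[[-0.024,0.0005,-0.0005],[0,0,0],0.014],[[-0.036,0.0005,-0.0005],[0,0,0],0.014],[[-0.048,0.0005,-0.0005],[0,0,0],0.014],[[-0.0583,0.0005,-0.0005],[0,0,0],0.014]]'

```text
time: 6.85
tool_pos: [0.5258, -0.0427, 0.0605]
tool_rot: [3.141, 0.0, 1.773]
contact_force: [-0.2, -0.1, -0.9]
opening: 0.0143
grip_force: 0.1
```

>>> arm_command --moves '[[[0,0,0],[0,0,0],0.014],[[0.01,0,0],[0,0,0],0.014],[[0.015,0,-0.025],[0,0,0],0.014],[[0.015,0,-0.05],[0,0,0],0.014],[[0.015,0,-0.05],[0,0,0],0.014]]'

```text
time: 7.35
tool_pos: [0.5239, -0.0254, 0.1131]
tool_rot: [3.136, 0.002, 1.775]
contact_force: [-0.1, -0.7, -0.1]
opening: 0.0138
grip_force: 0.0
```

```bash
python3 plan.py 180 -8,0,109
cat > caps.py <<'E'
from h import *
d=np.load('tray.npz'); th=float(d['th']); o=d['o']; c,s=np.cos(th),np.sin(th); R2=np.array([[c,-s],[s,c]])
for n,v in (('top',115),('side',95)):
    m=robot.camera_model(n); im=robot.read_camera(n); hsv=cv2.cvtColor(im,cv2.COLOR_RGB2HSV)
    mk=((hsv[...,2]<v)&(hsv[...,1]<90)).astype(np.uint8)
    _,l,st,ce=cv2.connectedComponentsWithStats(mk)
    for i in range(1,len(ce)):
        q=(ray(m,[ce[i]],.064)[0,:2]-o)@R2*1e3
        if st[i][4]>100 and st[i][4]<700 and -120<q[0]<200 and abs(q[1])<112: print(n,st[i],q.round(1))
    cv2.imwrite(f'pics/last_{n}.png',cv2.resize(cv2.cvtColor(im,cv2.COLOR_RGB2BGR)[(slice(130,335) if n=='top' else slice(190,420)),(slice(230,450) if n=='top' else slice(160,450))],None,fx=2.5,fy=2.5))
E
python3 caps.py
```

```text
t 7.35 tray pos [27.2 37.2] z 113.1 yaw 89.9 q [-0.19  0.46  1.69  0.    0.99 -0.4 ] F [-0.1 -0.7 -0.1]
az -1.572 rpy [3.1364e+00 1.8000e-03 1.7751e+00]
-8,0,109 -> [-0.0372 -0.0352  0.004 ]
top [323 141  17  21 114] [184.5  21.7]
side [346 256  43  28 455] [112.7  -4.4]
side [316 294  24  23 409] [24.  -4.5]
side [335 320  24  24 458] [  7.9 -46.1]
```

Cap A is now at about (24,−4) mm in the tray frame. B is unmoved. I'll turn to the gate direction behind A.

>>> arm_command --moves '[[[-0.01,-0.01,0],[0,0,-0.14],0.014],[[-0.02,-0.02,0],[0,0,-0.28],0.014],[[-0.03,-0.03,0],[0,0,-0.42],0.014],[[-0.039,-0.037,0],[0,0,-0.56],0.014],[[-0.039,-0.037,0],[0,0,-0.7],0.014]]'

```text
time: 7.95
tool_pos: [0.4925, -0.0724, 0.1088]
tool_rot: [-3.14, -0.003, 2.479]
contact_force: [-0.3, -0.1, 0.1]
opening: 0.0141
grip_force: 0.0
```

>>> arm_command --moves '[[[0,0,0],[0,0,-0.14],0.014],[[0,0,0],[0,0,-0.28],0.014],[[0,0,0],[0,0,-0.42],0.014],[[0,0,0],[0,0,-0.56],0.014],[[0,0,0],[0,0,-0.7],0.014]]'

```text
time: 8.45
tool_pos: [0.493, -0.0714, 0.1088]
tool_rot: [3.14, -0.003, -3.103]
contact_force: [-0.5, 0.5, -0.3]
opening: 0.0138
grip_force: 0.0
```

>>> arm_command --moves '[[[0,0,0],[0,0,-0.14],0.014],[[0,0,0],[0,0,-0.172],0.014],[[0,0,0],[0,0,-0.172],0.014],[[0,0,0],[0,0,-0.172],0.014],[[0,0,0],[0,0,-0.172],0.014]]'

```text
time: 8.95
tool_pos: [0.4937, -0.0719, 0.1097]
tool_rot: [3.141, -0.001, -2.938]
contact_force: [0.3, -0.4, 0.6]
opening: 0.0143
grip_force: 0.0
```

```bash
python3 plan.py 180 -11,-2,80 -11,-2,59.5
```

```text
t 8.95 tray pos [-11.9  -2.2] z 109.7 yaw -180.1 q [-0.3   0.43  1.76  0.    0.96 -2.07] F [ 0.3 -0.4  0.6]
az -0.002 rpy [ 3.1410e+00 -8.0000e-04 -2.9381e+00]
-11,-2,80 -> [-0.0009  0.0001  0.0297]
-11,-2,59.5 -> [-0.0009  0.0001  0.0502]
```

>>> arm_command --moves '[[[0,0,0.02],[0,0,0],0.014],[[0,0,0.035],[0,0,0],0.014],[[0,0,0.045],[0,0,0],0.014],[[0,0,0.05],[0,0,0],0.014],[[0,0,0.05],[0,0,0],0.014]]'

```text
time: 9.45
tool_pos: [0.4938, -0.072, 0.0597]
tool_rot: [3.141, -0.001, -2.938]
contact_force: [-0.2, 0.2, 0.1]
opening: 0.0141
grip_force: 0.0
```

```bash
python3 plan.py 180 50,0,59.5 83,0,59.5
```

```text
t 9.45 tray pos [-11.8  -2.3] z 59.7 yaw -180.1 q [-0.3   0.5   1.81  0.    0.84 -2.07] F [-0.2  0.2  0.1]
az -0.002 rpy [ 3.1410e+00 -9.0000e-04 -2.9375e+00]
50,0,59.5 -> [-0.0618  0.0024  0.0002]
83,0,59.5 -> [-0.0948  0.0025  0.0001]
```

>>> arm_command --moves '[[[-0.011,0,0],[0,0,0],0.014],[[-0.022,0,0],[0,0,0],0.014],[[-0.033,0.001,0],[0,0,0],0.014],[[-0.044,0.0015,0],[0,0,0],0.014],[[-0.055,0.002,0],[0,0,0],0.014]]'

```text
time: 9.95
tool_pos: [0.5487, -0.0586, 0.0603]
tool_rot: [-3.142, 0.0, -2.937]
contact_force: [-0.4, -0.1, 0.0]
opening: 0.014
grip_force: 0.1
```

```bash
python3 plan.py 180 83,0,59.5
```

```text
t 9.95 tray pos [44.6 -0.4] z 60.3 yaw -180.1 q [-0.25  0.57  1.66  0.    0.91 -2.02] F [-0.4 -0.1  0. ]
az -0.001 rpy [-3.1415e+00  4.0000e-04 -2.9371e+00]
83,0,59.5 -> [-0.0384  0.0004  0.0008]
```

Push through, then lift and turn toward cap B.

>>> arm_command --moves '[[[-0.01,0.0004,0],[0,0,0],0.014],[[-0.02,0.0004,0],[0,0,0],0.014],[[-0.03,0.0004,0],[0,0,0],0.014],[[-0.0384,0.0004,0],[0,0,0],0.014],[[-0.0384,0.0004,0],[0,0,0],0.014]]'

```text
time: 10.45
tool_pos: [0.5861, -0.0507, 0.0602]
tool_rot: [-3.141, 0.001, -2.937]
contact_force: [0.1, -0.1, 0.3]
opening: 0.0142
grip_force: 0.0
```

>>> arm_command --moves '[[[0.015,0,-0.01],[0,0,0],0.014],[[0.03,0,-0.04],[0,0,0.1],0.014],[[0.045,-0.005,-0.055],[0,0,0.24],0.014],[[0.06,-0.03,-0.055],[0,0,0.38],0.014],[[0.074,-0.055,-0.055],[0,0,0.52],0.014]]'

```text
time: 10.95
tool_pos: [0.5232, -0.1201, 0.1161]
tool_rot: [-3.142, 0.001, 2.821]
contact_force: [-0.4, -0.4, -0.2]
opening: 0.0138
grip_force: 0.0
```

```bash
python3 plan.py 90 8,-76,113; python3 caps.py
```

```text
t 10.95 tray pos [  7.1 -55.4] z 116.1 yaw 149.9 q [-0.37  0.48  1.65  0.    1.02 -1.62] F [-0.4 -0.4 -0.2]
az 1.045 rpy [-3.1415e+00  1.2000e-03  2.8213e+00]
8,-76,113 -> [-0.0111 -0.0174  0.0031]
top [323 145  13  49 227] [145.   31.7]
side [335 320  24  24 329] [  7.2 -47.9]
```

View pics/last_side.png

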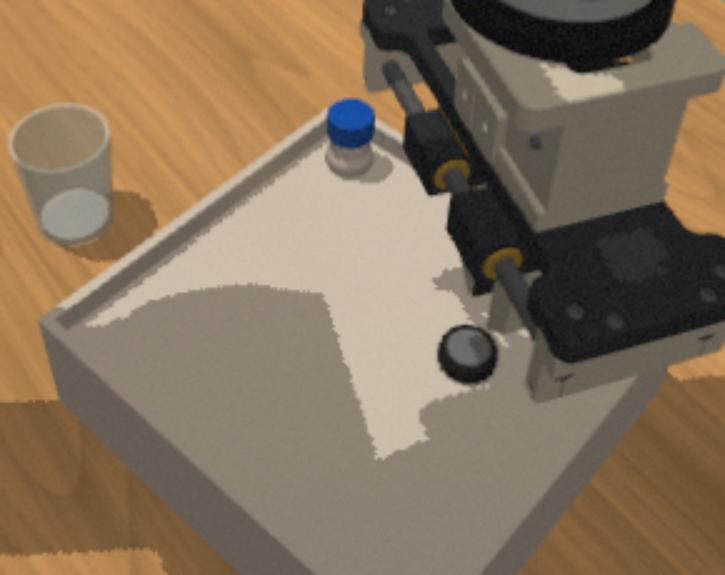

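The deck shows only cap B (crop 467,353) and the jar in place. Cap A has left the visible deck. Next is cap B.

>>> arm_command --moves '[[[-0.006,-0.009,0],[0,0,0.14],0.014],[[-0.0115,-0.018,0],[0,0,0.28],0.014],[[-0.0115,-0.018,0],[0,0,0.42],0.014],[[-0.0115,-0.018,0],[0,0,0.56],0.014],[[-0.0115,-0.018,0],[0,0,0.7],0.014]]'

```text
time: 11.55
tool_pos: [0.5289, -0.1399, 0.115]
tool_rot: [-3.141, -0.001, 2.122]
contact_force: [-0.2, 0.5, -0.5]
opening: 0.0138
grip_force: 0.0
```

>>> arm_command --moves '[[[0,0,0],[0,0,0.14],0.014],[[0,0,0],[0,0,0.28],0.014],[[0,0,0],[0,0,0.345],0.014],[[0,0,0],[0,0,0.345],0.014],[[0,0,0],[0,0,0.345],0.014]]'

```text
time: 12.05
tool_pos: [0.529, -0.14, 0.1151]
tool_rot: [-3.141, -0.0, 1.784]
contact_force: [-0.6, -0.2, -0.2]
opening: 0.0142
grip_force: 0.0
```

```bash
python3 plan.py 90 8,-76,59.5
```

```text
t 12.05 tray pos [  8.7 -76. ] z 115.1 yaw 90.4 q [-0.4   0.49  1.62  0.    1.03 -0.61] F [-0.6 -0.2 -0.2]
az 0.007 rpy [-3.1414e+00 -4.0000e-04  1.7838e+00]
8,-76,59.5 -> [-0.     -0.0007  0.0556]
```

>>> arm_command --moves '[[[0,-0.0007,0.02],[0,0,0.007],0.014],[[0,-0.0007,0.04],[0,0,0.007],0.014],[[0,-0.0007,0.05],[0,0,0.007],0.014],[[0,-0.0007,0.0553],[0,0,0.007],0.014],[[0,-0.0007,0.0553],[0,0,0.007],0.014]]'

```text
time: 12.55
tool_pos: [0.5282, -0.1404, 0.0595]
tool_rot: [-3.141, -0.001, 1.775]
contact_force: [0.0, 0.2, 0.4]
opening: 0.0143
grip_force: 0.0
```

```bash
python3 plan.py 90 8,-24,59.5
```

```text
t 12.55 tray pos [  7.9 -76.3] z 59.5 yaw 89.9 q [-0.4   0.57  1.67  0.    0.9  -0.6 ] F [0.  0.2 0.4]
az -0.002 rpy [-3.1409e+00 -6.0000e-04  1.7745e+00]
8,-24,59.5 -> [0.0523 0.     0.0001]
```

>>> arm_command --moves '[[[0.012,0,0],[0,0,0],0.014],[[0.024,0,0],[0,0,0],0.014],[[0.035,0,0],[0,0,0],0.014],[[0.045,0,0],[0,0,0],0.014],[[0.052,0,0],[0,0,0],0.014]]'

```text
time: 13.05
tool_pos: [0.5177, -0.0883, 0.0602]
tool_rot: [3.141, 0.0, 1.775]
contact_force: [-0.2, -0.4, 0.2]
opening: 0.014
grip_force: 0.1
```

>>> arm_command --moves '[[[0,0,0],[0,0,0],0.014],[[-0.01,0,0],[0,0,0],0.014],[[-0.015,0,-0.025],[0,0,0],0.014],[[-0.015,0,-0.05],[0,0,0],0.014],[[-0.015,0,-0.05],[0,0,0],0.014]]'

```text
time: 13.55
tool_pos: [0.5231, -0.1063, 0.1129]
tool_rot: [3.136, 0.004, 1.773]
contact_force: [-0.3, -0.5, -0.2]
opening: 0.0139
grip_force: 0.0
```

```bash
python3 plan.py 180 -27,0,109 ; python3 caps.py
```

```text
t 13.55 tray pos [  9.9 -41.8] z 112.9 yaw 89.8 q [-0.34  0.47  1.66 -0.    1.   -0.55] F [-0.3 -0.5 -0.2]
az -1.575 rpy [3.136  0.0035 1.7727]
-27,0,109 -> [ 0.0417 -0.0371  0.0036]
top [323 145  13  49 227] [144.8  31.7]
top [354 232  17  16 216] [ 7.2 -1.4]
```

Cap B is at about (7,−1). I'll turn behind it.

>>> arm_command --moves '[[[0.01,-0.01,0],[0,0,-0.14],0.014],[[0.02,-0.02,0],[0,0,-0.28],0.014],[[0.03,-0.03,0],[0,0,-0.42],0.014],[[0.041,-0.037,0],[0,0,-0.56],0.014],[[0.041,-0.037,0],[0,0,-0.7],0.014]]'

```text
time: 14.15
tool_pos: [0.4744, -0.0707, 0.1085]
tool_rot: [-3.14, -0.004, 2.48]
contact_force: [-0.2, 0.6, 0.4]
opening: 0.0139
grip_force: 0.0
```

>>> arm_command --moves '[[[0,0,0],[0,0,-0.14],0.014],[[0,0,0],[0,0,-0.28],0.014],[[0,0,0],[0,0,-0.42],0.014],[[0,0,0],[0,0,-0.56],0.014],[[0,0,0],[0,0,-0.7],0.014]]'

```text
time: 14.65
tool_pos: [0.4757, -0.0717, 0.1086]
tool_rot: [3.141, -0.002, -3.104]
contact_force: [-1.0, 0.0, -0.3]
opening: 0.0139
grip_force: 0.0
```

>>> arm_command --moves '[[[0,0,0],[0,0,-0.14],0.014],[[0,0,0],[0,0,-0.174],0.014],[[0,0,0],[0,0,-0.174],0.014],[[0,0,0],[0,0,-0.174],0.014],[[0,0,0],[0,0,-0.174],0.014]]'

```text
time: 15.15
tool_pos: [0.4761, -0.0716, 0.1094]
tool_rot: [3.141, -0.001, -2.936]
contact_force: [0.3, 0.3, -0.4]
opening: 0.0139
grip_force: 0.0
```

```bash
python3 plan.py 180 -28,-1,59.5
```

```text
t 15.15 tray pos [-29.    1.7] z 109.4 yaw -180.0 q [-0.31  0.4   1.8   0.    0.94 -2.08] F [ 0.3  0.3 -0.4]
az -0.001 rpy [ 3.1411e+00 -7.0000e-04 -2.9364e+00]
-28,-1,59.5 -> [-0.0011 -0.0027  0.0499]
```

>>> arm_command --moves '[[[0,-0.0027,0.02],[0,0,0],0.014],[[0,-0.0027,0.035],[0,0,0],0.014],[[0,-0.0027,0.045],[0,0,0],0.014],[[0,-0.0027,0.0498],[0,0,0],0.014],[[0,-0.0027,0.0498],[0,0,0],0.014]]'

```text
time: 15.65
tool_pos: [0.4767, -0.0741, 0.0597]
tool_rot: [3.141, -0.001, -2.936]
contact_force: [-1.3, -0.4, -0.3]
opening: 0.0145
grip_force: 0.0
```

>>> arm_command --moves '[[[-0.012,0,0],[0,0,0],0.014],[[-0.024,0,0],[0,0,0],0.014],[[-0.036,0,0],[0,0,0],0.014],[[-0.048,0.0005,0],[0,0,0],0.014],[[-0.06,0.001,0],[0,0,0],0.014]]'

```text
time: 16.15
tool_pos: [0.5364, -0.0609, 0.0609]
tool_rot: [-3.141, 0.001, -2.935]
contact_force: [-0.0, 0.5, 0.9]
opening: 0.0139
grip_force: 0.0
```

```bash
python3 plan.py 180 83,0,59.5
```

```text
t 16.15 tray pos [32.1 -0.1] z 60.9 yaw -180.0 q [-0.26  0.56  1.69  0.    0.89 -2.03] F [-0.   0.5  0.9]
az 0.0 rpy [-3.1411e+00  1.2000e-03 -2.9354e+00]
83,0,59.5 -> [-0.0509  0.0001  0.0015]
```

>>> arm_command --moves '[[[-0.011,0,0.001],[0,0,0],0.014],[[-0.022,0,0.001],[0,0,0],0.014],[[-0.033,0,0.001],[0,0,0],0.014],[[-0.043,0,0.001],[0,0,0],0.014],[[-0.051,0,0.001],[0,0,0],0.014]]'

```text
time: 16.65
tool_pos: [0.5862, -0.0504, 0.0593]
tool_rot: [-3.141, 0.001, -2.935]
contact_force: [-0.4, -0.2, -0.2]
opening: 0.0141
grip_force: 0.0
```

>>> arm_command --moves '[[[0,0,0],[0,0,0],0.014],[[0.015,0,-0.01],[0,0,0],0.014],[[0.03,0,-0.045],[0,0,0],0.014],[[0.06,0,-0.08],[0,0,0],0.014],[[0.09,0,-0.11],[0,0,0],0.014]]'

```text
time: 17.15
tool_pos: [0.4962, -0.0691, 0.1704]
tool_rot: [-3.141, 0.0, -2.935]
contact_force: [0.4, -0.4, 0.3]
opening: 0.014
grip_force: 0.0
```

>>> arm_command --moves '[[[0.03,0,-0.02],[0,0,0],0.014],[[0.06,0,-0.04],[0,0,0],0.014],[[0.09,0.03,-0.06],[0,0,0],0.014],[[0.1,0.07,-0.07],[0,0,0],0.014],[[0.1,0.11,-0.07],[0,0,0],0.014]]'

```text
time: 17.65
tool_pos: [0.3756, 0.0186, 0.2407]
tool_rot: [-3.14, 0.003, -2.938]
contact_force: [1.6, 0.2, -0.2]
opening: 0.0139
grip_force: 0.0
```

```bash
python3 caps.py
python3 - <<'E'
import cv2,numpy as np
a=cv2.imread('pics/last_side.png');b=cv2.imread('pics/last_top.png')
a=cv2.resize(a,(400,317)); b=cv2.resize(b,(400,373)); c=np.zeros((373,800,3),np.uint8); c[:317,:400]=a; c[:,400:]=b
cv2.imwrite('pics/fin.png',c)
E
```

```text
top [323 145  13  49 242] [144.9  31.4]
side [379 244  33  41 482] [139.9 -35.3]
side [183 275  64  46 344] [-68.1 111.4]
```

View pics/fin.png

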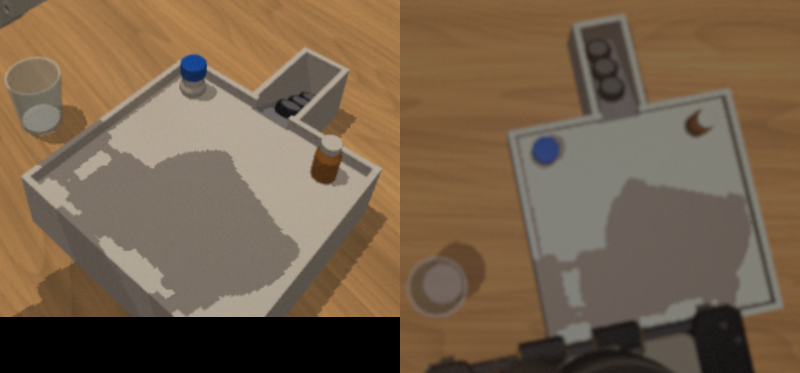

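All three caps lie in the slot at (598,48), (604,68) and (612,88). The vial, jar and beaker are standing in place, and the robot is clear.

```bash
python3 -c "
from cell import robot
print(robot.hand_in())"
```

```text
the job is handed in; nothing more can be done
None
```

All three caps were pushed through the gate one at a time and lie in the collecting slot; the vial, jar and beaker still stand where they were, and the job was handed in at about 18 s.

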